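# Set the drilling slide to its gauge block and hold the index pin out

## Task

Set the spring-loaded slide over to its gauge block: first push the loose steel block squarely and flush against the end stop of the fixture, with the index pin still in its hole. Then pull the black plunger knob straight up as far as it goes, so that the pin leaves its hole and the carriage runs across by itself until it rests on the block, and finish while still holding the knob fully up so that I can lock the slide. Do not push the carriage or the watch movement on it by hand, and leave the loupe, the tweezers and the oil cup where they are.

Things in the scene. Friction and masses are not known exactly. Their poses are not given: they have to be found in the camera images.
- slide_fixture: Fixed slide fixture: grey plate 230 x 84 mm, its flat top (bed) 16 mm above the bench. Origin: centre of the underside; x along the slide from the end stop (x -110 to -92 mm, 50 wide, 38 mm above the bed over its screws) to the plunger bridge (x +59 to +85, 48 wide, top 46 mm above the bench), z up. Bed bare between stop and carriage; rails 18 mm high flank the carriage from x -23 mm.
- stop_face (a point): Foot of the stop's flat vertical face: middle of its width, at bed height. The x axis points from the face along the slide towards the block and the carriage, z up. The face is 44 mm wide and reaches to 31 mm above the bed.
- block_center (a point): Centre of the loose plain steel gauge block, 32 mm long (its x) x 24 mm wide (its y) x 36 mm tall (z), about 0.2 kg, standing on the bed between stop and carriage, a little askew, at first about 6 to 18 mm off the stop's face. Flush against the stop, its centre is 16 mm from the face.
- carriage (a joint): Travel of the carriage towards the stop in m: 0 = locked by the index pin. A hidden damped spring (about 5 N) drives it towards the stop in about 0.5 s once the pin is out. It rests on the flush block at 0.032; without a block it would run on to 0.045.
- movement: Watch movement in a grey ring, 34 mm across, 12 mm tall, lying loose between four dowel pins (9 mm tall) on the carriage; it rides along. Do not touch it. Origin: centre of its underside, 33 mm above the bench.
- carriage_front (a point): Middle of the front face (the face towards the stop) of the aluminium carriage, 62 mm long x 60 mm wide, top 17 mm above the bed; the watch movement lying on it reaches 29 mm above the bed. Moves with the carriage. Axes as the fixture's.
- plunger (a joint): Lift of the index plunger in m: 0 = pin 8 mm deep in its hole in the carriage's bar; the pin is out of the hole above 0.009; 0.014 = fully up against its inner stop. Its spring pulls it down with 5 N at 0 and 10.6 N at 0.014; it drops back when let go.
- knob_center (a point): Centre of the plunger's round black mushroom knob, 26 mm across x 23 mm tall, with vertical axis on top of the bridge at the fixture's x +72 mm; its underside is 17 mm above the bridge's top when the pin is in, with only a slim barrel (20 mm across) below it. Moves up with the plunger.
- loupe: Black eye loupe, 35 mm across, 31 mm tall, beside the fixture. Leave it. Origin: centre of its underside.
- tweezers: Dark tweezers lying beside the fixture, 141 mm long. Leave them. Origin: centre of the underside.
- oil_cup: Small white oil cup with a stick in it, 28 mm across, 58 mm tall, beside the fixture. Leave it. Origin: centre of its underside.
Mind the look-alikes: they are no part of the job. Leave any blue, purple or yellow look-alike of the part that bears block_center alone.

How it is judged:
On the way, in this order (a step that is already met when the one before it is completed fails the run):
1. the block stands squarely and flush against the stop while the index pin is still in its hole and the carriage locked (x of block_center in the frame of stop_face between 0.0145 and 0.0176 m and y of block_center in the frame of stop_face between -0.013 and 0.013 m and angle between the x axis of block_center and the x axis of stop_face, either way round below 0.06 rad and angle between block_center's own z axis and vertical below 0.06 rad and value of joint each of plunger, carriage below 0.003 m), for 0.3 s.
2. the plunger is pulled fully up by the gripper and the carriage has run over against the block (value of joint plunger above 0.012 m and contact force between the fingers and plunger above 3 N and value of joint carriage above 0.0305 m), for 0.2 s.
At the end, for the whole second after the job is handed in: The gripper still holds the knob at least 12 mm up (of 14); the block is flush with the stop (gap under 1.5 mm, square within 0.06 rad, within 13 mm of the face's middle); the carriage rests on it (travel 30.5 to 33.5 mm); the robot touches neither block nor carriage (all of step 2 and x of block_center in the frame of stop_face between 0.0145 and 0.0176 m and y of block_center in the frame of stop_face between -0.013 and 0.013 m and angle between the x axis of block_center and the x axis of stop_face, either way round below 0.06 rad and angle between block_center's own z axis and vertical below 0.06 rad and value of joint carriage below 0.0335 m and contact force between each of the arm, the fingers and setting_block below 0.1 N and contact force between each of the arm, the fingers and carriage below 0.1 N and distance between movement and carriage_front between 0.028 and 0.036 m and angle between movement's own z axis and vertical below 0.1 rad); the arm keeps its last pose, push and grip.
It fails at once if the pin was drawn before the block stood against the stop (value of joint plunger above 0.005 m and x of block_center in the frame of stop_face above 0.0185 m).
It fails at once if the carriage or the watch movement on it was pushed by the robot (contact force between any of the fingers, the arm and carriage above 3 N or contact force between any of the fingers, the arm and movement above 1 N).
It fails at once if loupe shifted (distance of loupe from where it was at the start of the episode above 0.015 m).
It fails at once if tweezers shifted (distance of tweezers from where it was at the start of the episode above 0.015 m).
It fails at once if oil cup shifted (distance of oil_cup from where it was at the start of the episode above 0.015 m).
It also fails if it takes over 46 s, if anything falls off the work surface, if the arm or the gripper's body presses on something with over 40 N, if the wrist force passes 120 N, or if a joint passes its speed limit or range.

## Robot

A 6-joint arm with a two-finger parallel gripper is mounted at the origin on a cart in front of the work surface, level with it; the furniture and walls round the work are solid. World frame = base frame: x ahead of the robot, y to its left, z up, the work surface at z = 0. Lengths are in m, angles in rad, forces in N, time in s.
With the tool pointing down it reaches from about 0.375 to 0.975 m from the base axis. Payload 3.8 kg.
Tool frame: the origin (TCP) lies where the fingers leave the gripper's body, on its centre line; the fingertips stand 73 mm ahead of it and the grasp point (between the pads) lies 54 mm ahead of it (nose_length is the distance from the TCP to the fingertips, in m); z points along the fingers, y is the line along which they close (so a half turn about z gives the same grasp; the last joint's range is limited). The gripper opens to 85 mm and grips with 20 to 120 N. Pads are 22 mm wide; open, the fingers measure 114 mm over their backs; the gripper's body (76 mm by 85 mm) begins 54 mm behind the grasp point. The pads swing forward as they close: fully open they stand 13 mm farther back than shut.
Start: joints at [-1.198, 0.264, 1.604, -0, 1.274, -0.037], TCP at [0.269, -0.619, 0.304] pointing down, gripper open.
Joint ranges: [-2.63, 2.63], [-0.94, 2.18], [0.31, 2.57], [-1.31, 4.45], [0, 2.66], [-2.55, 2.55]. Speed limits (rad/s): [2.57, 2.57, 3.14, 3.14, 3.14, 3.14].

## Interface

Orientations are given as a rotation vector (axis times angle).
In Python, from workcell import read_state, read_camera, calibration, finish_job, look_for, cut_out, tip_of, nose_length gives the robot as it stands.
- The arm moves only by the tool step_arm, never from a script. Its argument "targets" is a list of rows, each a list of 3 entries, a list of its own where there are three numbers: the turn, a rotation vector about the tool's x, y, z in rad, then the shift along the tool's x, y, z in mm, then the finger opening in mm, from 0 to 85.4. In form: [[[ax, ay, az], [x, y, z], grip], ...]. A call has 1 to 5 rows; each row shifts and turns the commanded pose from where the row before left it, along the tool's axes as they then stand; what a row does not reach is not made up. A row lasts 1/12 s, in which the tool goes at most 41.7 mm and 7.16 degrees, less where a joint would pass 70% of its speed; a pose out of reach is approached as far as the arm can. A call with a gripper value outside its range is refused whole. The fingers move at their own pace and stop on an object; "grip_force" is the grip in N (left out, the last holds). Time passes only in rows, so rows that do not move let the fingers close. It gives the time, the measured TCP pose, the force, the opening and the grip force at its end, in the units of the state.
- read_state(): the state, without advancing time (a new reading comes with each control period).
- read_camera(name): name is "side" or "top" or "wrist"; returns the picture (420x560x3 uint8, red, green, blue); there is no depth.
- calibration(name): a dict with "camera_matrix" (3x3 intrinsics, pixels), "R" (3x3) and "t" (3): a world point X has camera coordinates R X + t. Camera axes: x right, y down, z forward; pixel columns grow to the right and rows downward; lengths in m; the calibration is good to about 2 mm. A picture is of the moment at which its call begins: read the wrist's pose just before it. calibration takes no time and is no camera call; for the wrist camera it gives the pose at the moment of the call.
- finish_job(): hands the job in; it is judged then, once.
Trained networks look in the newest picture that a camera, given by its name, has taken for a name from the list of things; names that differ only in an ending like _2 or _b are one class to them, and where a whole thing is asked for, a point or a joint stands for the part that bears it (a point fixed in the world has none). Each returns a list of dicts, best first, with "score" (0 to 1); they miss things now and then, are a little off and sometimes report something else, mostly with a low value. They report only what shows in the picture. A call takes as long as a camera call. They do not tell look-alikes from the thing itself.
- look_for(camera, query): "extent" ([left, top, right, bottom] in pixels, round what is visible of it).
- cut_out(camera, query): "region" (420x560 bool, what is visible of it) and "extent" ([left, top, right, bottom] in pixels, round what is visible of it).
- tip_of(camera, query): "at" ([row, column] in pixels: a listed point, or the origin of a listed thing).
The state is a dict: "time": time; "q": joint angles; "joint_vel": joint speeds; "joint_torque": joint torques, N m; "tool_pos": TCP position; "tcp_rot": TCP orientation; "wrist_force": force on the tool from outside, world axes, zero at the start; "torque": the same for the moment, N m; "width": opening from 0.0 (shut) to 1.0 (fully open); "grip_force": force on a finger pad.
Only numpy, scipy, OpenCV 4.12 (cv2) and the standard library are available. Lean on these libraries where they do the work, as an engineer would, in place of code of your own. Each camera call takes 0.05 s, during which the arm holds its last target. There are 200 camera calls.

## Working session

There is one attempt and no reset: what is moved stays moved. The work goes in short steps, Python scripts to look and compute and a tool call to move; the robot and the scene stay as the last step left them, time stands still between calls to the robot, and variables do not carry over. Pictures are saved under pics/ and viewed, at most 10 in all, crops included, and the job is handed in when it is done.

Besides the shell and the picture viewer there is one more tool, called after ">>>" by a JSON object that holds its "fn" and its "kwargs". step_arm: Moves the arm, as the interface text tells. Its arguments: {"type":"object","properties":{"targets":{"type":"array","items":{"type":"array"}},"grip_force":{"type":"number"}},"required":["targets"]}

```bash
mkdir -p pics
python3 - <<'E'
from workcell import *
import cv2,numpy as np
ims=[]
for c in ("side","top"):
    im=read_camera(c); cv2.imwrite(f"pics/{c}0.png",im[:,:,::-1])
    k=calibration(c); print(c,np.round(k["camera_matrix"],1).tolist(),np.round(k["R"],4).tolist(),np.round(k["t"],4).tolist())
    for q in ("stop_face","block_center","carriage_front","knob_center","slide_fixture","movement","loupe","oil_cup","tweezers"):
        print(c,q,[(np.round(d["at"],1).tolist(),round(d["score"],2)) for d in tip_of(c,q)[:3]])
print(read_state())
E
```

```text
side [[461.3, 0.0, 284.9], [0.0, 461.3, 209.4], [0.0, 0.0, 1.0]] [[-0.7428, -0.6695, -0.0], [-0.3925, 0.4354, -0.8102], [0.5425, -0.6018, -0.5862]] [0.4887, 0.1727, 0.715]
side stop_face [([252.4, 313.8], 0.9)]
side block_center [([235.7, 299.5], 0.95), ([286.3, 277.0], 0.94), ([232.8, 361.3], 0.79)]
side carriage_front [([235.4, 286.3], 0.69)]
side knob_center []
side slide_fixture [([237.7, 271.8], 0.61)]
side movement [([224.0, 271.0], 0.58)]
side loupe [([264.8, 245.1], 0.73)]
side oil_cup [([250.9, 225.8], 0.8)]
side tweezers [([218.2, 305.5], 0.74), ([190.7, 246.2], 0.41)]
top [[532.7, 0.0, 286.5], [0.0, 532.7, 202.2], [0.0, 0.0, 1.0]] [[0.0248, -0.9996, -0.0151], [-0.9893, -0.0224, -0.1444], [0.144, 0.0185, -0.9894]] [0.1613, 0.493, 0.8588]
top stop_face [([240.2, 278.4], 0.97)]
top block_center [([204.4, 373.7], 0.87), ([247.6, 214.8], 0.73), ([240.7, 273.8], 0.61)]
top carriage_front [([205.3, 276.4], 0.83)]
top knob_center [([141.8, 271.7], 0.52)]
top slide_fixture [([193.1, 280.0], 0.62)]
top movement []
top loupe [([199.1, 226.5], 0.57)]
top oil_cup [([169.6, 224.9], 0.73)]
top tweezers [([196.1, 324.7], 0.66)]
{'time': 1.0, 'q': array([-1.19788389e+00,  2.63860065e-01,  1.60398792e+00,  3.15390489e-05,
        1.27368996e+00, -3.68664052e-02]), 'joint_vel': array([-5.39889250e-04,  1.29754034e-04, -7.78467202e-04,  7.75056709e-05,
       -1.52016075e-03,  3.42028306e-04]), 'joint_torque': array([-2.45389356e-04, -5.15080619e+01, -3.67735183e+01, -1.33004760e-04,
        6.51159990e-04, -8.07407218e-06]), 'tool_pos': array([ 0.26895171, -0.619106  ,  0.30391319]), 'tcp_rot': array([3.07583658e+00, 6.39160824e-01, 6.10736518e-05]), 'wrist_force': array([ 0.62986429, -0.22294037, -0.02672826]), 'torque': array([ 0.06671107, -0.02097024,  0.03896058]), 'grip_force': 0.0, 'width': 1.0004923084180082}
```

Run:
```python
import cv2,numpy as np
a=cv2.imread("pics/side0.png")[150:330,180:420]; b=cv2.imread("pics/top0.png")[100:300,180:420]
cv2.imwrite("pics/sideA.png",cv2.resize(a,None,fx=3.3,fy=3.3,interpolation=cv2.INTER_CUBIC))
cv2.imwrite("pics/topA.png",cv2.resize(b,None,fx=3,fy=3,interpolation=cv2.INTER_CUBIC))
```

```text
(no output)
```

View pics/sideA.png

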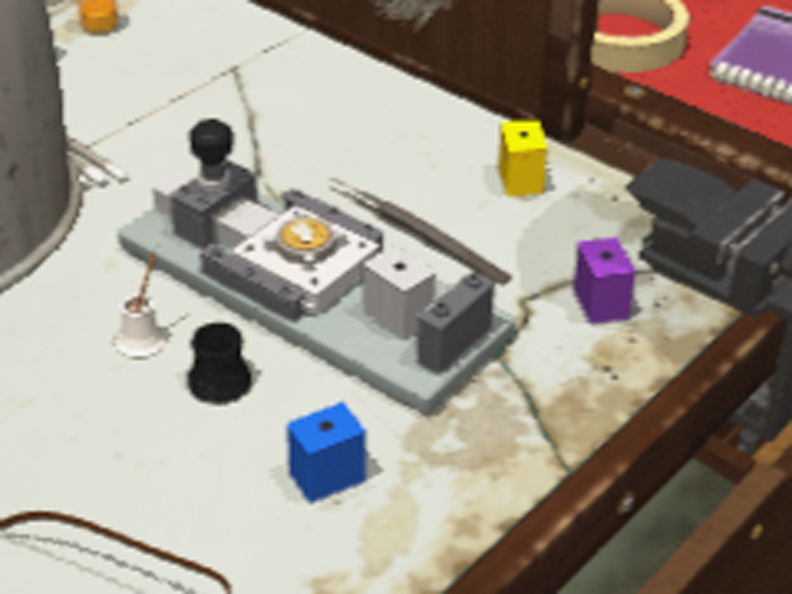

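View pics/topA.png

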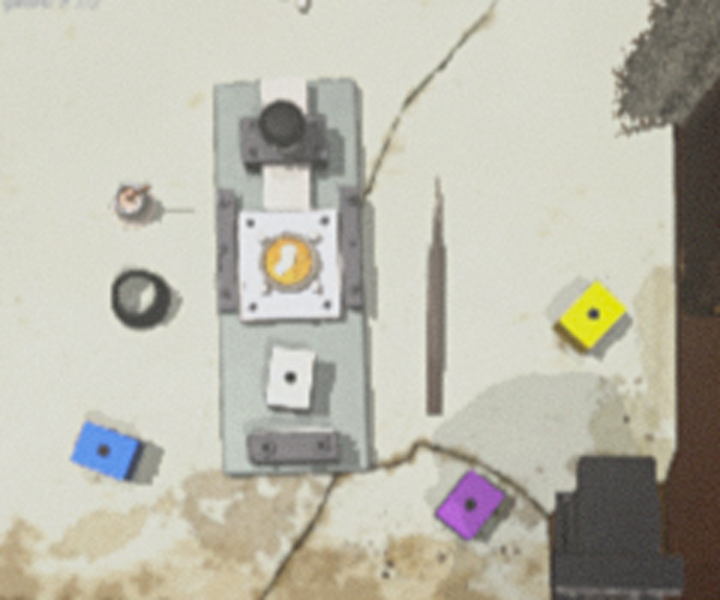

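The side crop shows the bare steel block at about (398,290), next to the grey stop. The blue, purple and yellow blocks are look-alikes. In the top crop the steel block is at (290,378), slightly skewed, with the stop at (295,447), the knob at (281,122) and the loupe and cup on the left. The fixture runs along world x, with the stop nearest the robot.

```bash
cat > h.py <<'E'
from workcell import *
import cv2,numpy as np
from scipy.optimize import least_squares
from scipy.spatial.transform import Rotation as Ro
def proj(k,X):
    c=np.atleast_2d(X)@np.array(k["R"]).T+k["t"]; p=c@np.array(k["camera_matrix"]).T
    return p[:,:2]/p[:,2:]
def ray(k,uv,z):
    R=np.array(k["R"]); C=-R.T@k["t"]; d=R.T@np.linalg.inv(k["camera_matrix"])@[uv[0],uv[1],1]
    return C+d*(z-C[2])/d[2]
def loc(p,L):
    L=np.atleast_2d(L); c,s=np.cos(p[2]),np.sin(p[2])
    return np.c_[p[0]+c*L[:,0]-s*L[:,1],p[1]+s*L[:,0]+c*L[:,1],L[:,2]]
def rel(gx,gy,yaw):  # tool pose wanted: TCP, tool y axis along world y after yaw
    s=read_state(); R=Ro.from_rotvec(s["tcp_rot"])
    return s,R
E
python3 - <<'E'
from h import *
kt,ks=calibration("top"),calibration("side")
top=[((215,83),(115,42,16)),((225,475),(-115,42,16)),((371,470),(-115,-42,16)),((358,80),(115,-42,16))]
obs=[(kt,(180+a/3,100+b/3),np.array(l)/1e3,1) for (a,b),l in top]
obs+=[(kt,(278.4,240.2),np.array([-92,0,16])/1e3,1),(kt,(276.4,205.3),np.array([-28,0,24])/1e3,.5),(kt,(271.7,141.8),np.array([72,0,74])/1e3,1)]
obs+=[(ks,(313.8,252.4),np.array([-92,0,16])/1e3,1),(ks,(180+210/3.3,150+140/3.3),np.array([72,0,74])/1e3,1),(ks,(180+430/3.3,150+403/3.3),np.array([-115,42,16])/1e3,1)]
f=lambda p:np.concatenate([w*(proj(k,loc(p,l))[0]-uv) for k,uv,l,w in obs])
r=least_squares(f,[.5,.1,0],loss="soft_l1"); p=r.x
print("fixture",p,np.round(f(p).reshape(-1,2),1).tolist())
print("stop,knob",loc(p,[[-.092,0,.016],[.072,0,.0745]]))
# block top corners in crop
B=[(273,346),(315,349),(308,411),(265,406)]
W=np.array([ray(kt,(180+a/3,100+b/3),.052) for a,b in B]);print(W.round(4)); c=W.mean(0)[:2]
e=(W[0]+W[1]-W[2]-W[3])[:2];print("block",c,"yaw",np.arctan2(e[1],e[0])); 
cc,ss=np.cos(p[2]),np.sin(p[2]);print("in fixture",np.array([[cc,ss],[-ss,cc]])@(c-p[:2]))
for n,uv,z in(("loupe",(226.5,199.1),0),("cup",(224.9,169.6),0),("tw",(324.7,196.1),0)):print(n,ray(kt,uv,z).round(3))
print(Ro.from_rotvec(read_state()["tcp_rot"]).as_matrix().round(3))
E
```

```text
fixture [0.51197787 0.19098999 0.05605672] [[-0.8, -0.7], [-1.2, -0.1], [-0.4, -0.0], [-0.7, -1.3], [-0.3, 3.7], [0.2, 0.4], [2.4, -0.4], [0.4, -0.5], [1.3, 0.3], [0.4, -1.8]]
stop,knob [[0.42012238 0.18583547 0.016     ]
 [0.58386477 0.19502396 0.0745    ]]
[[0.4644 0.1977 0.052 ]
 [0.4633 0.1746 0.052 ]
 [0.4292 0.1775 0.052 ]
 [0.4313 0.2011 0.052 ]]
block [0.44707183 0.18771896] yaw -0.09452845106552371
in fixture [-0.06498736  0.00037063]
loupe [0.498 0.279 0.   ]
cup [0.55  0.284 0.   ]
tw [0.507 0.107 0.   ]
[[ 0.917  0.398  0.   ]
 [ 0.398 -0.917 -0.   ]
 [ 0.     0.    -1.   ]]
```

Run:
```python
import cv2,numpy as np
a=cv2.imread("pics/side0.png");b=cv2.imread("pics/top0.png")
cv2.imwrite("pics/both.png",cv2.resize(np.hstack([a,b]),(800,300),interpolation=cv2.INTER_AREA))
```

```text
(no output)
```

View pics/both.png

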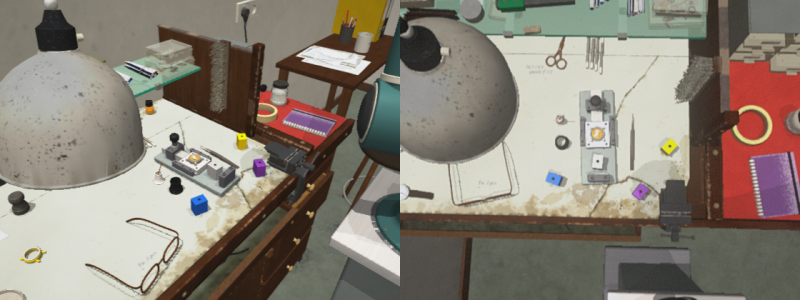

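Run:
```python
from h import *
kt,ks=calibration("top"),calibration("side")
def tri(a,b):
    return cv2.triangulatePoints(*[np.array(k["camera_matrix"])@np.c_[k["R"],k["t"]] for k in(kt,ks)],np.array(a,float).reshape(2,1),np.array(b,float).reshape(2,1))
for n,a,b in(("post top",(476,160),(365,63)),("rim",(165,140),(203,200))):
    X=tri(a,b).ravel();X=X[:3]/X[3];print(n,X,proj(kt,X),proj(ks,X))
for z in(.05,.15,.25,.35):print(z,"top rim right",ray(kt,(165,140),z),"post",ray(kt,(476,160),z), "side rim",ray(ks,(203,200),z))
```

```text
post top [ 0.5132647  -0.06595421  0.27143502] [[476.041588   160.07039903]] [[364.92910756  62.99128964]]
rim [0.54770716 0.34261418 0.15805342] [[171.56625378 148.58409868]] [[189.49319274 195.72888694]]
0.05 top rim right [0.58884651 0.38088242 0.05      ] post [ 0.56541971 -0.14143241  0.05      ] side rim [0.65261018 0.24286328 0.05      ]
0.15 top rim right [0.56265077 0.35518169 0.15      ] post [ 0.54190651 -0.10732429  0.15      ] side rim [0.53283957 0.32917423 0.15      ]
0.25 top rim right [0.53645503 0.32948096 0.25      ] post [ 0.51839331 -0.07321618  0.25      ] side rim [0.41306896 0.41548519 0.25      ]
0.35 top rim right [0.51025929 0.30378023 0.35      ] post [ 0.49488011 -0.03910806  0.35      ] side rim [0.29329835 0.50179615 0.35      ]
```

>>> {"fn": "step_arm", "kwargs": {"targets": [[[0,0,0.071],[0,0,-8],45],[[0,0,0.071],[0,0,-8],45],[[0,0,0.071],[0,0,-8],45],[[0,0,0.07],[0,0,-8],45],[[0,0,0.07],[0,0,-8],45]]}}

```text
time: 1.42
tool_pos: [0.269, -0.6191, 0.3442]
tcp_rot: [-3.14, -0.084, -0.0]
wrist_force: [0.1, 0.4, 0.6]
width: 0.529
grip_force: 0.0
```

>>> {"fn": "step_arm", "kwargs": {"targets": [[[0,0,0],[14,-33,0],45],[[0,0,0],[14,-33,0],45],[[0,0,0],[14,-33,0],45],[[0,0,0],[14,-33,0],45],[[0,0,0],[14,-33,0],45]]}}

```text
time: 1.83
tool_pos: [0.3296, -0.4489, 0.3439]
tcp_rot: [3.14, 0.088, 0.0]
wrist_force: [0.4, 0.9, -0.2]
width: 0.529
grip_force: 0.0
```

>>> {"fn": "step_arm", "kwargs": {"targets": [[[0,0,0],[14,-33,0],45],[[0,0,0],[14,-33,0],45],[[0,0,0],[14,-33,0],45],[[0,0,0],[14,-33,0],45],[[0,0,0],[14,-33,0],45]]}}

```text
time: 2.25
tool_pos: [0.3902, -0.2801, 0.3442]
tcp_rot: [3.14, 0.089, 0.001]
wrist_force: [0.8, 0.8, 0.7]
width: 0.527
grip_force: 0.0
```

>>> {"fn": "step_arm", "kwargs": {"targets": [[[0,0,0],[6,-33,0],45],[[0,0,0],[6,-33,0],45],[[0,0,0],[6,-33,0],45],[[0,0,0],[6,-33,0],45],[[0,0,0],[6,-33,0],45]]}}

```text
time: 2.67
tool_pos: [0.4104, -0.1137, 0.3442]
tcp_rot: [3.14, 0.089, 0.002]
wrist_force: [-0.2, 0.1, 0.4]
width: 0.528
grip_force: 0.0
```

>>> {"fn": "step_arm", "kwargs": {"targets": [[[0,0,0],[6,-33,0],45],[[0,0,0],[6,-33,0],45],[[0,0,0],[6,-33,0],45],[[0,0,0],[6,-33,0],45],[[0,0,0],[0,0,0],45]]}}

```text
time: 3.08
tool_pos: [0.4272, 0.0226, 0.3442]
tcp_rot: [-3.137, -0.098, -0.002]
wrist_force: [-0.0, -0.2, -0.1]
width: 0.527
grip_force: 0.0
```

>>> {"fn": "step_arm", "kwargs": {"targets": [[[0,0,0],[6,-33,10],45],[[0,0,0],[6,-33,10],45],[[0,0,0],[6,-33,10],45],[[0,0,0],[6,-33,10],45],[[0,0,0],[6,-32,10],45]]}}

```text
time: 3.5
tool_pos: [0.4478, 0.1845, 0.2938]
tcp_rot: [-3.14, -0.089, -0.002]
wrist_force: [1.0, 0.1, 0.3]
width: 0.526
grip_force: 0.0
```

>>> {"fn": "step_arm", "kwargs": {"targets": [[[0,0,0],[0,0,20],45],[[0,0,0],[0,0,20],45],[[0,0,0],[0,0,0],45]]}}

```text
time: 3.75
tool_pos: [0.4453, 0.1828, 0.2497]
tcp_rot: [3.138, 0.091, -0.011]
wrist_force: [-1.1, -0.9, -0.9]
width: 0.521
grip_force: 0.0
```

Run:
```python
from h import *
s=read_state();k=calibration("wrist");im=read_camera("wrist");cv2.imwrite("pics/w1.png",im[:,:,::-1])
np.savez("w1.npz",K=k["camera_matrix"],R=k["R"],t=k["t"])
print(s["tool_pos"],s["tcp_rot"])
for q in("stop_face","block_center","carriage_front","knob_center"):
    print(q,[(np.round(d["at"],1).tolist(),round(d["score"],2)) for d in tip_of("wrist",q)[:3]])
p=[.51198,.19099,.05606]
print(proj(k,loc(p,np.array([[-92,0,16],[-92,22,16],[-92,-22,16],[-28,0,24],[-65,0,34],[72,0,74]])/1e3)).round(1))
```

```text
[0.44534902 0.1827548  0.24972737] [ 3.13764765  0.09121987 -0.01130158]
stop_face [([206.3, 272.4], 0.61)]
block_center [([185.8, 271.9], 0.9), ([146.6, 447.4], 0.77), ([217.9, 167.5], 0.69)]
carriage_front []
knob_center [([7.0, 272.6], 0.94), ([147.6, 274.9], 0.67)]
[[272.4 209.5]
 [250.9 209.5]
 [293.9 209.6]
 [272.1 147.8]
 [272.  188.9]
 [270.5  10.6]]
```

View pics/w1.png

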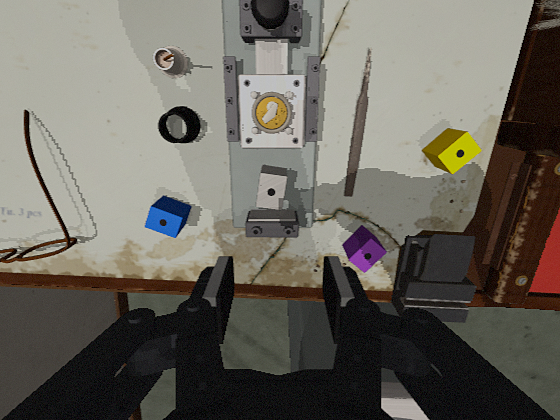

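The wrist view shows the block at (271,188), the stop face at row ~208 and the carriage front at row 148, all within a few px of what I predicted. Next I descend over the block.

>>> {"fn": "step_arm", "kwargs": {"targets": [[[0,0,0],[0,-5,20],45],[[0,0,0],[1,0,20],45],[[0,0,0],[0,0,20],45],[[0,0,0],[0,0,20],45],[[0,0,0],[0,0,0],45]]}}

```text
time: 4.42
tool_pos: [0.4467, 0.1873, 0.1715]
tcp_rot: [3.139, 0.088, -0.007]
wrist_force: [-0.6, -0.4, 0.0]
width: 0.528
grip_force: 0.0
```

>>> {"fn": "step_arm", "kwargs": {"targets": [[[0,0,0],[0,0,0],45]]}}

```text
time: 4.5
tool_pos: [0.4484, 0.188, 0.1742]
tcp_rot: [3.14, 0.088, -0.001]
wrist_force: [-0.1, -0.5, 0.6]
width: 0.526
grip_force: 0.0
```

Run:
```python
from h import *
s=read_state();k=calibration("wrist");im=read_camera("wrist");cv2.imwrite("pics/w2.png",im[:,:,::-1])
print(s["tool_pos"],s["tcp_rot"],s["wrist_force"])
for c in("wrist",):
  for q in("stop_face","block_center","carriage_front"):
    print(q,[(np.round(d["at"],1).tolist(),round(d["score"],2)) for d in tip_of(c,q)[:3]])
p=[.51198,.19099,.05606]
print(proj(k,loc(p,np.array([[-92,0,16],[-28,0,24],[-65,0,34]])/1e3)).round(1))
# grasp point projection
R=Ro.from_rotvec(s["tcp_rot"]).as_matrix();print("grasp px",proj(k,s["tool_pos"]+R@[0,0,.054]),s["tool_pos"]+R@[0,0,.073])
```

```text
[0.44835225 0.1879547  0.17416438] [ 3.14008455e+00  8.80800631e-02 -1.28245068e-03] [-0.1230588  -0.46766756  0.58971783]
stop_face [([243.5, 276.8], 0.94), ([167.0, 279.1], 0.74)]
block_center [([293.1, 393.7], 0.97), ([220.7, 278.9], 0.96), ([172.2, 509.6], 0.75)]
carriage_front [([167.9, 276.9], 0.76), ([142.4, 387.4], 0.71)]
[[277.8 246.4]
 [277.9 169.8]
 [277.8 223.4]]
grasp px [[276.6728827  290.83908251]] [0.44829323 0.18793312 0.10116441]
```

View pics/w2.png

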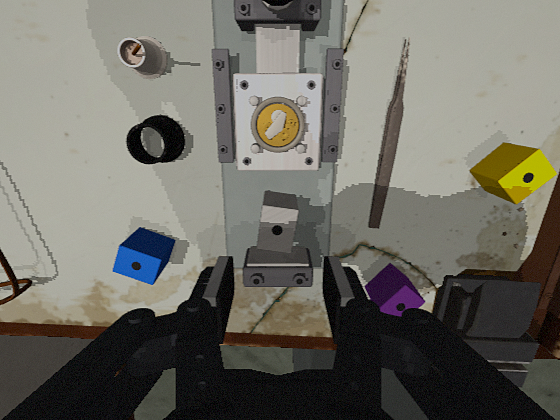

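The wrist view matches prediction to about 1 mm: block hole at (277,230), centred between the fingers, with the carriage well clear. Descending and gripping lightly.

>>> {"fn": "step_arm", "kwargs": {"targets": [[[0,0,0],[0,0,20],45],[[0,0,0],[0,0,20],45],[[0,0,0],[0,0,20],45],[[0,0,0],[0,0,15],45],[[0,0,0],[0,0,4],45]]}}

```text
time: 5.12
tool_pos: [0.4476, 0.1881, 0.0937]
tcp_rot: [3.14, 0.089, -0.003]
wrist_force: [-0.8, -0.6, -0.9]
width: 0.526
grip_force: 0.0
```

>>> {"fn": "step_arm", "kwargs": {"targets": [[[0,0,0],[0,0,0],45],[[0,0,0],[0,0,0],30],[[0,0,0],[0,0,0],26],[[0,0,0],[0,0,0],22],[[0,0,0],[0,0,0],22]], "grip_force": 20}}

```text
time: 5.53
tool_pos: [0.4497, 0.1889, 0.0965]
tcp_rot: [-3.139, -0.089, -0.005]
wrist_force: [-0.4, 0.9, 4.8]
width: 0.273
grip_force: 21.2
```

>>> {"fn": "step_arm", "kwargs": {"targets": [[[0,0,0],[0,0,0],20],[[0,0,0],[0,0,0],20],[[0,0,0],[0,0,0],20]]}}

```text
time: 5.78
tool_pos: [0.4497, 0.1889, 0.0965]
tcp_rot: [-3.139, -0.089, -0.005]
wrist_force: [-0.2, -0.9, 6.0]
width: 0.275
grip_force: 21.5
```

>>> {"fn": "step_arm", "kwargs": {"targets": [[[0,0,0],[-3,0,0],20],[[0,0,0],[-3,0,0],20],[[0,0,0],[-2,0,0],20],[[0,0,0],[-1,0,0],20],[[0,0,0],[0,0,0],20]]}}

```text
time: 6.2
tool_pos: [0.4413, 0.1885, 0.0965]
tcp_rot: [-3.139, -0.089, -0.008]
wrist_force: [3.4, -0.5, 6.0]
width: 0.277
grip_force: 21.4
```

>>> {"fn": "step_arm", "kwargs": {"targets": [[[0,0,0],[-1,0,0],20],[[0,0,0],[0,0,0],20]]}}

```text
time: 6.37
tool_pos: [0.4404, 0.1885, 0.0965]
tcp_rot: [-3.139, -0.089, -0.008]
wrist_force: [4.4, 1.1, 5.7]
width: 0.276
grip_force: 21.4
```

>>> {"fn": "step_arm", "kwargs": {"targets": [[[0,0,0],[-1,0,0],20],[[0,0,0],[0,0,0],20]]}}

```text
time: 6.53
tool_pos: [0.4395, 0.1884, 0.0965]
tcp_rot: [-3.139, -0.089, -0.008]
wrist_force: [4.5, 0.9, 6.1]
width: 0.28
grip_force: 21.4
```

>>> {"fn": "step_arm", "kwargs": {"targets": [[[0,0,0],[-1,0,0],20],[[0,0,0],[0,0,0],20]]}}

```text
time: 6.7
tool_pos: [0.4385, 0.1884, 0.0965]
tcp_rot: [-3.139, -0.089, -0.008]
wrist_force: [4.1, -0.3, 6.6]
width: 0.28
grip_force: 21.4
```

>>> {"fn": "step_arm", "kwargs": {"targets": [[[0,0,0],[-1,0,0],20],[[0,0,0],[0,0,0],20]]}}

```text
time: 6.87
tool_pos: [0.4378, 0.1884, 0.0965]
tcp_rot: [-3.139, -0.09, -0.01]
wrist_force: [5.2, 0.1, 4.9]
width: 0.279
grip_force: 21.3
```

>>> {"fn": "step_arm", "kwargs": {"targets": [[[0,0,0],[-1,0,0],20],[[0,0,0],[0,0,0],20]]}}

```text
time: 7.03
tool_pos: [0.4376, 0.1884, 0.0966]
tcp_rot: [-3.138, -0.09, -0.013]
wrist_force: [8.0, -0.8, 1.5]
width: 0.276
grip_force: 20.9
```

>>> {"fn": "step_arm", "kwargs": {"targets": [[[0,0,0],[-1,0,0],20],[[0,0,0],[-1,0,0],20],[[0,0,0],[0,0,0],20],[[0,0,0],[0,0,0],20]]}}

```text
time: 7.37
tool_pos: [0.4373, 0.1883, 0.0967]
tcp_rot: [-3.138, -0.09, -0.019]
wrist_force: [14.0, -0.0, -4.0]
width: 0.275
grip_force: 20.3
```

>>> {"fn": "step_arm", "kwargs": {"targets": [[[0,0,0],[0,0,0],20],[[0,0,0],[0,0,0],20]]}}

```text
time: 7.53
tool_pos: [0.4374, 0.1883, 0.0967]
tcp_rot: [-3.138, -0.09, -0.019]
wrist_force: [12.8, 0.1, -4.3]
width: 0.278
grip_force: 20.3
```

>>> {"fn": "step_arm", "kwargs": {"targets": [[[0,0,0],[1,0,0],20],[[0,0,0],[1,0,0],20],[[0,0,0],[0,0,0],28],[[0,0,0],[0,0,0],36],[[0,0,0],[0,0,0],45]]}}

```text
time: 7.95
tool_pos: [0.433, 0.1872, 0.0941]
tcp_rot: [3.14, 0.089, -0.004]
wrist_force: [0.8, -0.3, 0.6]
width: 0.522
grip_force: 0.0
```

>>> {"fn": "step_arm", "kwargs": {"targets": [[[0,0,0],[0,0,-5],45],[[0,0,0],[0,0,-15],45],[[0,0,0],[0,0,-30],45],[[0,0,0],[0,0,-35],45],[[0,0,0],[0,0,0],45]]}}

```text
time: 8.37
tool_pos: [0.4376, 0.1889, 0.1862]
tcp_rot: [-3.137, -0.089, -0.015]
wrist_force: [1.8, 0.9, 0.1]
width: 0.525
grip_force: 0.0
```

>>> {"fn": "step_arm", "kwargs": {"targets": [[[0,0,0],[0,0,0],45],[[0,0,0],[0,0,0],45]]}}

```text
time: 8.53
tool_pos: [0.4338, 0.1875, 0.1797]
tcp_rot: [3.14, 0.089, -0.001]
wrist_force: [-0.6, -0.6, -0.5]
width: 0.532
grip_force: 0.0
```

Run:
```python
from h import *
s=read_state();k=calibration("wrist");im=read_camera("wrist");cv2.imwrite("pics/w3.png",cv2.resize(im[100:310,180:400,::-1],None,fx=2.8,fy=2.8,interpolation=cv2.INTER_CUBIC))
print(s["tool_pos"],s["tcp_rot"],s["wrist_force"])
for q in("stop_face","block_center","carriage_front","knob_center"):
    print(q,[(np.round(d["at"],1).tolist(),round(d["score"],2)) for d in tip_of("wrist",q)[:3]])
p=[.51348,.19099,.05606]
print(proj(k,loc(p,np.array([[-92,0,16],[-28,0,24],[-76,0,34],[72,0,74.5]])/1e3)).round(1),loc(p,[.072,0,.0745]))
```

```text
[0.4337984  0.18746916 0.17974669] [ 3.14022735e+00  8.94313956e-02 -7.91008152e-04] [-0.64504667 -0.55406041 -0.48203979]
stop_face []
block_center [([215.6, 276.7], 0.87), ([149.7, 508.9], 0.69), ([235.6, 142.1], 0.65)]
carriage_front [([147.4, 278.5], 0.82), ([37.3, 147.9], 0.57)]
knob_center []
[[278.4 225.2]
 [278.6 145.9]
 [278.4 214.2]
 [279.4 -59.5]] [[0.58536689 0.19502421 0.0745    ]]
```

View pics/w3.png

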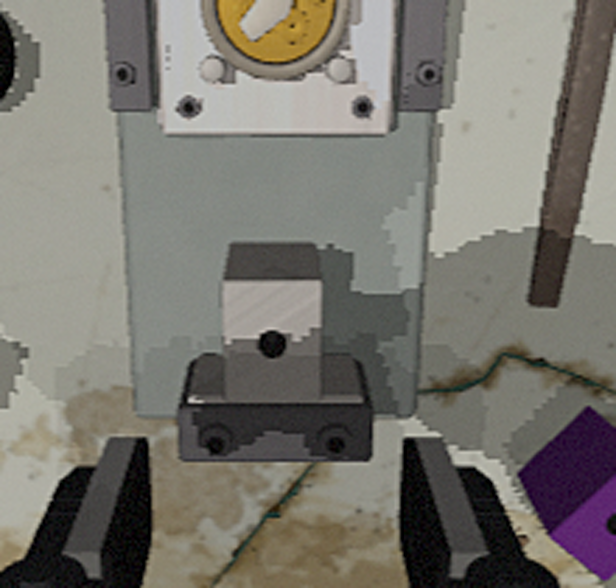

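The crop shows the block square and flush on the stop, with parallel edges at rows ~400/405. The carriage is still locked and the movement undisturbed. Now to the knob.

>>> {"fn": "step_arm", "kwargs": {"targets": [[[0,0,0],[10,0,-15],45],[[0,0,0],[25,0,-10],45],[[0,0,0],[25,0,-5],45],[[0,0,0],[20,0,0],45],[[0,0,0],[0,0,0],45]]}}

```text
time: 9.2
tool_pos: [0.5179, 0.1924, 0.2103]
tcp_rot: [-3.14, -0.088, -0.005]
wrist_force: [0.2, 0.4, 0.8]
width: 0.528
grip_force: 0.0
```

>>> {"fn": "step_arm", "kwargs": {"targets": [[[0,0,0],[0,0,0],45],[[0,0,0],[0,0,0],45]]}}

```text
time: 9.37
tool_pos: [0.5132, 0.1918, 0.2086]
tcp_rot: [3.14, 0.089, -0.005]
wrist_force: [-0.7, 0.9, -0.2]
width: 0.528
grip_force: 0.0
```

Run:
```python
from h import *
s=read_state();k=calibration("wrist");im=read_camera("wrist");cv2.imwrite("pics/w4.png",im[:,:,::-1])
print(s["tool_pos"],s["tcp_rot"],s["wrist_force"])
print([(np.round(d["at"],1).tolist(),round(d["score"],2)) for d in tip_of("wrist","knob_center")[:3]])
print([(np.round(d["extent"],1).tolist(),round(d["score"],2)) for d in look_for("wrist","knob_center")[:3]])
p=[.51348,.19099,.05606]
print(proj(k,loc(p,np.array([[72,0,74.5],[72,0,86],[72,13,74.5],[72,-13,74.5],[59,0,46],[-76,0,34]])/1e3)).round(1))
for d in tip_of("wrist","knob_center")[:1]: print(ray(k,d["at"][::-1],.0745))
```

```text
[0.51323136 0.19183466 0.20860119] [ 3.1395773   0.08895991 -0.00467288] [-0.67860454  0.85575897 -0.24168799]
[([119.2, 276.1], 0.68)]
[([256.0, 94.8, 298.7, 139.9], 0.78)]
[[278.4 117.2]
 [278.5 118.2]
 [257.6 117.1]
 [299.3 117.2]
 [278.3 133.7]
 [278.  285.8]]
[0.58405879 0.19640795 0.0745    ]
```

View pics/w4.png

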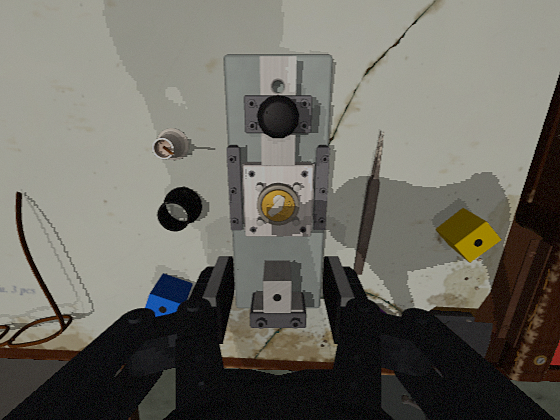

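The knob is centred at (277,117), where predicted. Moving over it, down and gripping.

>>> {"fn": "step_arm", "kwargs": {"targets": [[[0,0,0],[20,0,0],45],[[0,0,0],[25,0,0],45],[[0,0,0],[20,0,0],45],[[0,0,0],[6,0,0],45],[[0,0,0],[0,0,0],45]]}}

```text
time: 9.98
tool_pos: [0.5859, 0.1962, 0.2099]
tcp_rot: [-3.14, -0.089, -0.001]
wrist_force: [-0.1, -0.5, 0.3]
width: 0.529
grip_force: 0.0
```

>>> {"fn": "step_arm", "kwargs": {"targets": [[[0,0,0],[0,0,15],45],[[0,0,0],[0,0,20],45],[[0,0,0],[0,0,20],45],[[0,0,0],[0,0,17],45],[[0,0,0],[0,0,8],45]]}}

```text
time: 10.4
tool_pos: [0.5819, 0.1956, 0.1271]
tcp_rot: [3.139, 0.09, -0.009]
wrist_force: [-0.7, -1.1, -0.2]
width: 0.528
grip_force: 0.0
```

>>> {"fn": "step_arm", "kwargs": {"targets": [[[0,0,0],[0,0,0],45],[[0,0,0],[0,0,0],45],[[0,0,0],[0,0,0],45]]}}

```text
time: 10.65
tool_pos: [0.5856, 0.1964, 0.1312]
tcp_rot: [-3.14, -0.089, -0.003]
wrist_force: [0.3, 0.8, 0.3]
width: 0.533
grip_force: 0.0
```

>>> {"fn": "step_arm", "kwargs": {"targets": [[[0,0,0],[0,0,1],36],[[0,0,0],[0,0,0],30],[[0,0,0],[0,0,0],24],[[0,0,0],[0,0,0],20],[[0,0,0],[0,0,0],18]], "grip_force": 60}}

```text
time: 11.07
tool_pos: [0.5858, 0.1961, 0.1303]
tcp_rot: [3.14, 0.089, 0.002]
wrist_force: [-1.5, -1.7, 5.7]
width: 0.271
grip_force: 58.4
```

>>> {"fn": "step_arm", "kwargs": {"targets": [[[0,0,0],[0,0,0],15],[[0,0,0],[0,0,0],15],[[0,0,0],[0,0,0],15]]}}

```text
time: 11.32
tool_pos: [0.5858, 0.1961, 0.1303]
tcp_rot: [-3.14, -0.089, -0.002]
wrist_force: [-0.3, -0.7, 6.3]
width: 0.267
grip_force: 58.4
```

>>> {"fn": "step_arm", "kwargs": {"targets": [[[0,0,0],[0,0,-2],15],[[0,0,0],[0,0,-2],15],[[0,0,0],[0,0,-2],15],[[0,0,0],[0,0,-1],15],[[0,0,0],[0,0,0],15]]}}

```text
time: 11.73
tool_pos: [0.5857, 0.1961, 0.1349]
tcp_rot: [-3.14, -0.089, -0.002]
wrist_force: [5.8, -0.1, -8.3]
width: 0.268
grip_force: 59.3
```

>>> {"fn": "step_arm", "kwargs": {"targets": [[[0,0,0],[0,0,-2],15],[[0,0,0],[0,0,-2],15],[[0,0,0],[0,0,-2],15],[[0,0,0],[0,0,-2],15],[[0,0,0],[0,0,-1],15]]}}

```text
time: 12.15
tool_pos: [0.5857, 0.196, 0.1435]
tcp_rot: [-3.14, -0.089, -0.002]
wrist_force: [6.7, 0.8, -11.6]
width: 0.27
grip_force: 59.2
```

>>> {"fn": "step_arm", "kwargs": {"targets": [[[0,0,0],[0,0,-2],15],[[0,0,0],[0,0,0],15],[[0,0,0],[0,0,0],15],[[0,0,0],[0,0,0],15]]}}

```text
time: 12.48
tool_pos: [0.5857, 0.196, 0.1445]
tcp_rot: [-3.14, -0.089, -0.002]
wrist_force: [8.3, 0.5, -14.8]
width: 0.27
grip_force: 61.6
```

>>> {"fn": "step_arm", "kwargs": {"targets": [[[0,0,0],[0,0,-1],15],[[0,0,0],[0,0,0],15],[[0,0,0],[0,0,0],15],[[0,0,0],[0,0,0],15],[[0,0,0],[0,0,0],15]]}}

```text
time: 12.9
tool_pos: [0.5857, 0.196, 0.1446]
tcp_rot: [-3.14, -0.089, -0.002]
wrist_force: [10.1, 2.3, -19.0]
width: 0.267
grip_force: 61.1
```

Run:
```python
from h import *
s=read_state();print(s["tool_pos"],s["wrist_force"],s["width"])
a=read_camera("side")[160:300,200:390,::-1];b=read_camera("wrist")[:,:,::-1]
a=cv2.resize(a,(570,420),interpolation=cv2.INTER_CUBIC)
cv2.imwrite("pics/end.png",cv2.resize(np.hstack([a,b[:,150:400]]),None,fx=.97,fy=.97))
```

```text
[0.58568414 0.19603317 0.14462228] [ 10.13649018   2.32992065 -18.98855741] 0.2671528944206135
```

View pics/end.png

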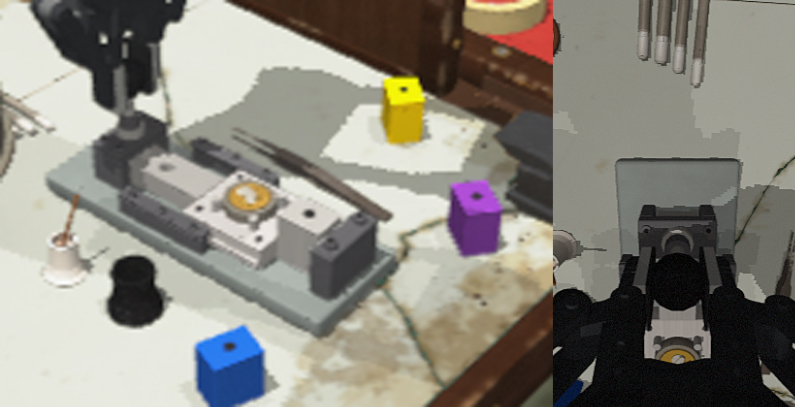

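The knob is held fully up at the inner stop. In the side view the carriage has run over and rests on the block at (305,220), which is flush with the stop, and the neighbouring items are unmoved. Handing in.

```bash
python3 -c "
from workcell import *
print(finish_job())"
```

```text
the job is handed in; nothing more can be done
None
```

I handed the job in with the knob held fully up (about 14 mm); in the last pictures the block is flush on the stop, the carriage rests against it, and the loupe, tweezers and oil cup look unmoved. No verdict was returned.

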